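Half-open the closure box and work the sanitiser pump

TASK

Get the crown caps sprayed before bottling: raise the lid of the steel closure box to about 60 degrees open (50 to 70 will do) so that it stands by itself as a splash guard, and let go of it. Then, with the lid still standing so, press the nozzle cap of the sanitiser canister beside the box all the way down and let it spring back up. Leave the lid standing at that angle, never press the cap while the lid is lower or further open than that, and do not shift or tip the bottles, cup and carton around.

Things in the scene. Friction and masses are not known exactly. Their poses are not given: they have to be found in the camera images.
- closure_box: Stainless open-topped box fixed to the table, 160 (its x) x 200 (its y) x 95 mm high, walls 4 mm, crown caps inside. Origin: centre of its underside. Its x axis points from the front (robot side, where the lid's handle is) to the hinge at the back.
- lid (a joint): Angle of the box's flat metal lid (168 x 206 x 5 mm), rad: 0 shut, grows as the front edge rises; the stop is at 1.75. The hinge is stiff: the lid stays where it is left. It starts shut or up to 0.3 rad ajar. 60 degrees is 1.05 rad.
- lid_handle (a point): Middle of the lid's handle: a black round bar 12 mm thick and 110 mm long, parallel to the box's y axis, held by two arms at its ends 39 mm out in front of the lid's front edge, in the plane of the lid, with a free gap between bar and lid. 205 mm from the hinge line. Axes are the lid's (x towards the hinge, y along the bar, z out of the lid's top).
- lid_hinge (a point): Middle of the lid's hinge line, which runs along the box's y axis at the back rim, 80 mm behind the box's centre and 96 mm above the table.
- sanitiser: White plastic canister fixed to the table in a round dark steel bracket (120 mm wide, 5 mm thick; its collar is 90 mm wide and 30 mm high), 80 mm diameter, shoulder at 125 to 154 mm, 203 mm high to the top of its nozzle cap. It stands to the left of the box. Origin: centre of its underside; the spout points along its -y axis, towards the box.
- nozzle_cap (a joint): How far the canister's nozzle cap is pressed down, m: 0 up (rest), 0.012 fully down. Sprung: takes 3 N to start and 8 N for fully down, and returns when let go.
- cap_top (a point): Centre of the flat top of the nozzle cap, a black disc 42 mm in diameter and 20 mm thick with a spout reaching 62 mm out to one side; 203 mm above the table when up. It moves with the cap.
- beer_bottle: Bystander: large green bottle, 82 mm diameter, 250 mm high, loose. Origin: centre of its underside.
- cup: Bystander: clear plastic tasting cup, 84 mm across the rim, 100 mm high, loose. Origin: centre of its underside.
- short_jar: Bystander: amber jar with a plain steel screw cap, 76 mm diameter, 110 mm high, loose. Origin: centre of its underside.
- carton: Bystander: closed cardboard carton, 100 x 150 x 70 mm high, loose, behind the box. Origin: centre of its underside.
There are look-alikes about, which are no part of the job. Of the things like the sanitiser, leave any that is purple; of the rest the larger one is meant.

How it is judged (in metres and radians):
On the way, in this order (a step that is already met when the one before it is completed fails the run):
1. the lid stands by itself 50 to 70 degrees open, let go of (value of joint lid between 0.87 and 1.22 rad and contact force between closure_box and the arm below 0.1 N and contact force between closure_box and the fingers below 0.1 N), for 0.3 s.
2. the nozzle cap is pressed down (at least 9 of its 12 mm) while the lid stands so (value of joint lid between 0.87 and 1.22 rad and value of joint nozzle_cap above 0.009 m), for 0.05 s.
At the end, for the whole second after the job is handed in: The lid stands by itself between 50 and 70 degrees open (0.87 to 1.22 rad) and the nozzle cap, having been pressed, is back up (within 2 mm); the bystanders stand where they stood (value of joint lid between 0.87 and 1.22 rad and value of joint nozzle_cap below 0.002 m); the robot touches nothing.
It fails at once if the nozzle cap is pressed more than 6 mm while the lid is not 50 to 70 degrees open (value of joint nozzle_cap above 0.006 m and not (value of joint lid between 0.87 and 1.22 rad)).
It fails at once if a bystander (green bottle, cup, jar, carton) is shifted by more than 30 mm or tipped (distance of any of beer_bottle, cup, short_jar, carton from where it was at the start of the episode above 0.03 m or angle between any of beer_bottle, cup, short_jar, carton's own z axis and vertical above 0.35 rad).
It also fails if it takes over 53 s, if anything falls off the work surface, if the arm or the gripper's body presses on something with over 40 N, if the wrist force passes 120 N, or if a joint passes its speed limit or range.

ROBOT

A 6-joint arm with a two-finger parallel gripper is mounted at the origin on the work surface. World frame = base frame: x ahead of the robot, y to its left, z up, the work surface at z = 0. Lengths are in mm, angles in degrees, forces in N, time in s.
With the tool pointing down it reaches from about 300 to 875 mm from the base axis. Payload 6.4 kg.
Tool frame: the origin (TCP) lies at the very end of the fingers, on their centre line; the grasp point (between the pads) lies 19 mm behind it; z points along the fingers, y is the direction in which the jaws open and shut (so a half turn about z gives the same grasp; the last joint's range is limited). The gripper opens to 88 mm and grips with 3 to 60 N. Pads are 18 mm wide; open, the fingers measure 123 mm over their backs; the gripper's body (75 mm by 187 mm) begins 45 mm behind the grasp point.
Start: joints at [58.253, 10.359, 92.074, -0, 77.567, -11.82], TCP at [195.966, 540.591, 216.414] pointing down, gripper open.
Joint ranges: [-171.53, 171.53], [-51.25, 118.39], [17.06, 147.69], [-65.23, 245.23], [0, 150.52], [-178.68, 178.68]. Speed limits (degrees/s): [147.25, 147.25, 172.46, 180, 180, 180].

INTERFACE

Orientations are given as a 3x3 rotation matrix whose columns are the frame's x, y, z axes.
In Python, from plant import monitor, vision, job gives the robot as it stands. The module is installed in compiled form; this text tells all that it offers.
- The arm moves only by the tool apply_moves, never from a script. Its arguments are lists of equal length, an entry for each row: "slide": the shift along the tool's x, y, z in mm, a list of three; "twist": the turn about the tool's z in degrees. A call has 1 to 10 rows; each row is the pose to reach, as a shift and turn from the pose measured when the call began, along the tool's axes at that moment; what a row does not reach only later rows make up. A row lasts 1/8 s, in which the tool goes at most 62.5 mm and 10.7 degrees, less where a joint would pass 70% of its speed; a pose out of reach is approached as far as the arm can. A call with a gripper value outside its range is refused whole. "fingers" is the opening, from 0 (shut) to 1 (fully open), set as the call begins (left out, the last holds). The fingers move at their own pace and stop on an object; "force" is the grip in N (left out, the last holds). Time passes only in rows, so rows that repeat a pose let the fingers close. It gives the time, the measured TCP pose, the force and the opening at its end, in the units of the state.
- monitor.observe(): the state, without advancing time (a new reading comes with each control period).
- vision.get_image(name): name is "side" or "top"; returns a dict with "pixels" (384x512x3 uint8, red, green, blue), "vertical_fov" (degrees; the focal length in pixels is half the picture's height over the tangent of half this angle, whatever the lens; pixels are square), "cx", "cy" (the principal point, pixels), "world_to_cam" (4x4, takes a point from world to camera coordinates). Camera axes: x right, y down, z forward; pixel columns grow to the right and rows downward; lengths in mm; the calibration is good to about 2 mm. A picture is of the moment at which its call begins. There is no depth.
- job.finish_job(): hands the job in, once; it reports no verdict.
The state is a dict: "clock": time; "joint_positions": joint angles; "joint_vel": joint speeds; "joint_efforts": joint torques, N m; "tool_pos": TCP position; "tcp_rot": TCP orientation; "ft_force": force on the tool from outside, world axes, zero at the start; "torque": the same for the moment, N m; "gripper_width": finger opening in mm.
Only numpy, scipy, OpenCV 4.12 (cv2) and the standard library are available. Lean on these libraries where they do the work, as an engineer would, in place of code of your own. Each camera call takes 0.05 s, during which the arm holds its last target. There are 200 camera calls.

## Working session

There is one attempt and no reset: what is moved stays moved. The work goes in short steps, Python scripts to look and compute and a tool call to move; the robot and the scene stay as the last step left them, time stands still between calls to the robot, and variables do not carry over. Pictures are saved under pics/ and viewed, about 8 in all and at most 12, crops included, and the job is handed in when it is done.

Besides the shell and the picture viewer there is one more tool, called after "Emit:" as name(argument=value, ...), one argument or row to a line, values as JSON. apply_moves: Moves the arm, as the interface text tells. Its arguments: {"type":"object","properties":{"slide":{"type":"array","items":{"type":"array","items":{"type":"number"}}},"twist":{"type":"array","items":{"type":"number"}},"fingers":{"type":"number"},"force":{"type":"number"}},"required":["slide","twist"]}

```bash
mkdir -p pics; cat > h.py <<'E'
import numpy as np, cv2
from plant import monitor, vision, job
def shot(n,f):
    d=vision.get_image(n); cv2.imwrite('pics/'+f,cv2.cvtColor(d['pixels'],cv2.COLOR_RGB2BGR))
    np.savez('pics/'+f[:-4]+'.npz',**d); return d
def load(f): return dict(np.load('pics/'+f+'.npz'))
def ray(d,u,v):
    f=192/np.tan(np.radians(float(d['vertical_fov'])/2)); T=d['world_to_cam']
    r=np.array([(u-d['cx'])/f,(v-d['cy'])/f,1.]); R=T[:3,:3]
    return -R.T@T[:3,3], R.T@r
def onz(d,u,v,z):
    c,r=ray(d,u,v); return c+r*(z-c[2])/r[2]
def onplane(d,u,v,p,n):
    c,r=ray(d,u,v); return c+r*((np.array(p)-c)@n)/(r@n)
def proj(d,p):
    f=192/np.tan(np.radians(float(d['vertical_fov'])/2)); T=d['world_to_cam']
    q=T[:3,:3]@np.array(p)+T[:3,3]; return q[0]/q[2]*f+d['cx'],q[1]/q[2]*f+d['cy']
E
python3 - <<'E'
from h import *
a=shot('side','s0.png');b=shot('top','t0.png')
for d in (a,b): print(d['vertical_fov'],d['cx'],d['cy'],d['world_to_cam'].round(3).tolist())
print(monitor.observe())
A=cv2.imread('pics/s0.png');B=cv2.imread('pics/t0.png')
cv2.imwrite('pics/s0b.png',cv2.resize(A,(800,600),interpolation=2));cv2.imwrite('pics/t0b.png',cv2.resize(B,(800,600),interpolation=2))
E
```

```text
49.56873533774413 261.58010104716243 200.5328678820477 [[1.0, 0.001, 0.01, -582.783], [0.008, -0.687, -0.726, 118.765], [0.006, 0.726, -0.687, 1227.022], [0.0, 0.0, 0.0, 1.0]]
42.11906295685846 255.95622257127647 191.5106834733524 [[-0.021, -1.0, 0.012, 20.795], [-0.984, 0.019, -0.178, 602.644], [0.177, -0.015, -0.984, 1646.621], [0.0, 0.0, 0.0, 1.0]]
{'clock': 0.1, 'joint_positions': array([ 5.82538634e+01,  1.03983364e+01,  9.21235015e+01, -1.39115601e-03,
        7.75677668e+01, -1.18193015e+01]), 'joint_vel': array([ 0.09842554, -0.0740969 , -0.28578585,  0.03463166, -0.02795564,
        0.06015544]), 'joint_efforts': array([ 3.71732331e-04, -4.34824955e+01, -3.42694795e+01,  7.04605971e-02,
        3.40256793e-02, -7.13862710e-05]), 'tool_pos': array([195.68543388, 540.1444779 , 215.61385115]), 'tcp_rot': array([[-9.40130272e-01,  3.40814358e-01, -8.02690389e-04],
       [ 3.40815174e-01,  9.40129361e-01, -1.34239307e-03],
       [ 2.97125970e-04, -1.53559343e-03, -9.99998777e-01]]), 'ft_force': array([-0.27625201, -0.53219465, -0.2900533 ]), 'torque': array([ 0.016972  ,  0.00360061, -0.00053735]), 'gripper_width': 87.59008392247128}
```

View pics/s0b.png

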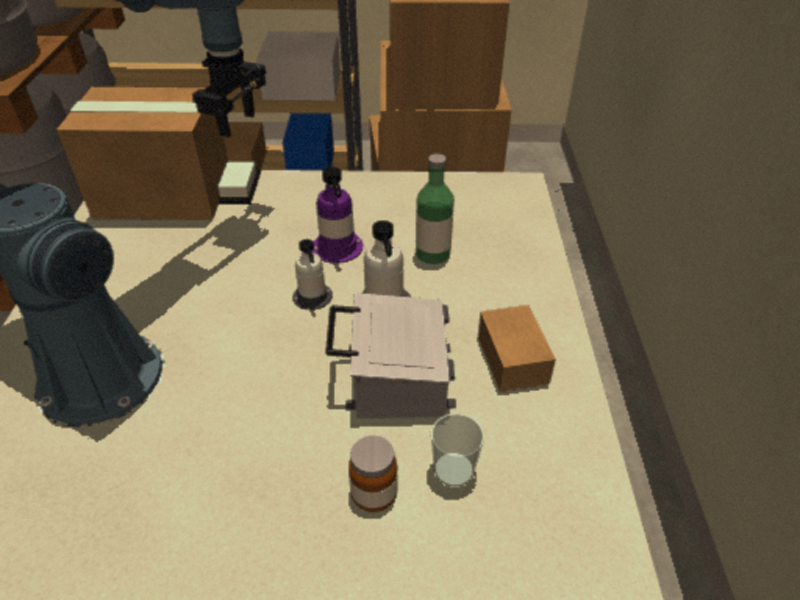

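View pics/t0b.png

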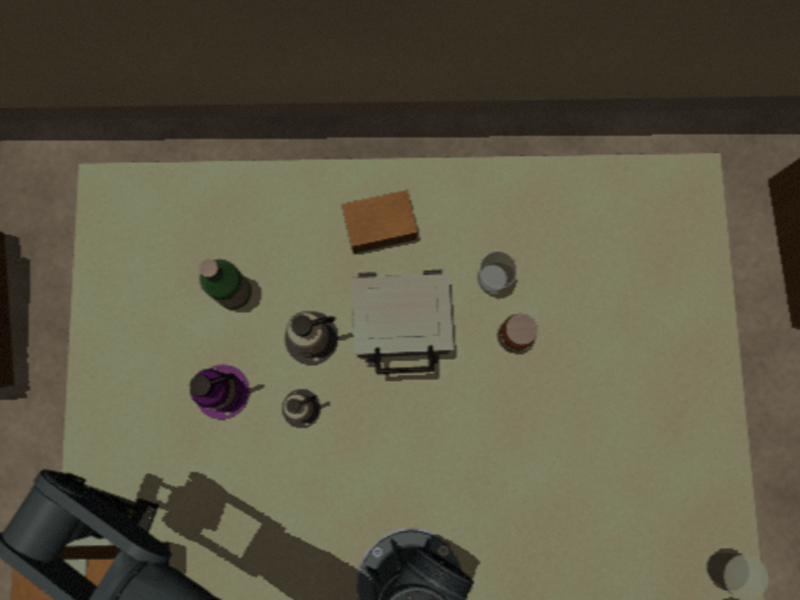

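The views show three canisters. In the top view (800-wide pixels) they are purple at (205,385), which is excluded, large white at (305,325), and small white at (297,405). The large white one, just left of the box, fits the description. The handle bar is at (405,370). I'll confirm with enlarged crops.

```bash
python3 - <<'E'
from h import *
A=cv2.imread('pics/s0.png');B=cv2.imread('pics/t0.png')
# top crop cols170-300, rows165-275 x5 ; side crop cols180-300 rows 130-275 x4
a=cv2.resize(B[165:275,170:300],None,fx=6,fy=5.4545 if 0 else 5,interpolation=2)
a=cv2.resize(B[165:265,170:300],None,fx=6,fy=6,interpolation=2); cv2.imwrite('pics/tc.png',a)
b=cv2.resize(A[140:270,185:305],None,fx=4.5,fy=4.5,interpolation=2); cv2.imwrite('pics/sc.png',b)
E
```

```text
(no output)
```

View pics/tc.png

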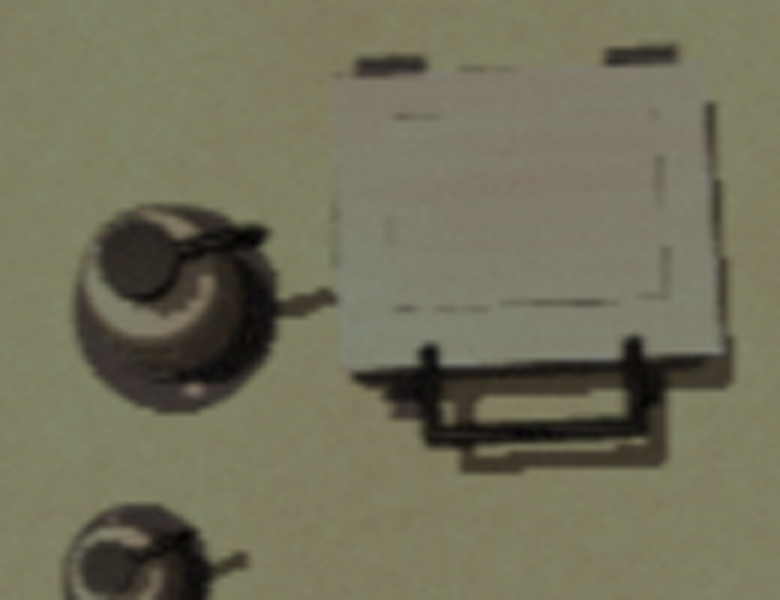

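View pics/sc.png

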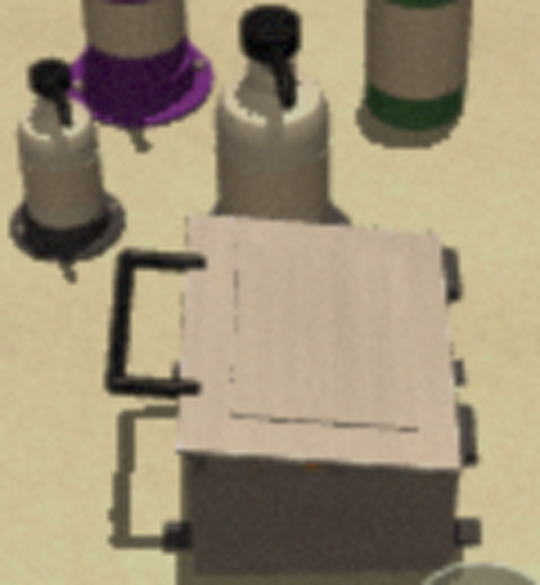

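The top crop shows the large white canister's cap disc at (138,258), with its spout towards the box. The bar runs from (430,435) to (640,428). The side crop agrees: cap at (270,25), bar from (125,262) to (113,385). Next I'll triangulate.

```bash
cat >> h.py <<'E'
def tri(a,pa,b,pb):
    c1,r1=ray(a,*pa);c2,r2=ray(b,*pb); r1/=np.linalg.norm(r1);r2/=np.linalg.norm(r2)
    s=np.linalg.lstsq(np.c_[r1,-r2],c2-c1,rcond=None)[0]; p,q=c1+s[0]*r1,c2+s[1]*r2
    return (p+q)/2, np.linalg.norm(p-q)
E
python3 - <<'E'
from h import *
np.set_printoptions(suppress=True,precision=1)
s=load('s0');t=load('t0')
T=lambda u,v:((u+.5)/6+170-.5,(v+.5)/6+165-.5)
S=lambda u,v:((u+.5)/4.5+185-.5,(v+.5)/4.5+140-.5)
print('barL',tri(t,T(432,435),s,S(125,262)))
print('barR',tri(t,T(643,428),s,S(113,385)))
print('hingeL lid corner',tri(t,T(333,78),s,S(440,232)),'R',tri(t,T(697,68),s,S(460,468)))
print('frontL',tri(t,T(347,370),s,S(188,215)),'R',tri(t,T(722,353),s,S(180,452)))
print('cap on z203',onz(t,*T(138,258),203), onz(s,*S(270,22),203),'tri',tri(t,T(138,258),s,S(270,22)))
print('spout tip',onz(t,*T(263,237),193))
print('bigdisk base', onz(t,*T(175,310),5))
E
```

```text
barL (array([441.8,  58.9, 123.2]), np.float64(1.4814783721050584))
barR (array([443.8, -53.7, 129. ]), np.float64(0.7001070964140746))
hingeL lid corner (array([643.4, 111. , 103.5]), np.float64(0.8377051333723831)) R (array([647.1, -91.1,  99.6]), np.float64(2.8287325368901652))
frontL (array([478.3, 104.1, 123.1]), np.float64(0.16864026850532654)) R (array([484.9, -97.9, 120. ]), np.float64(2.1633335335504884))
cap on z203 [529.5 207.4 203. ] [530.  207.5 203. ] tri (array([529.7, 207.4, 203. ]), np.float64(0.5742547304794312))
spout tip [540.7 143.9 193. ]
bigdisk base [528.2 208.4   5. ]
```

Everything agrees: the bar middle is about (443,3,126), the lid is about 8° ajar, and the cap is at (530,207,203). Next I'll move above the bar and turn the jaws along x, with a partial opening.

Emit:
apply_moves(
  slide=[
    [-42,-42,-1],
    [-83,-84,-2],
    [-125,-126,-3],
    [-166,-169,-4],
    [-208,-211,-5],
    [-249,-253,-5],
    [-291,-295,-5],
    [-333,-337,-5],
    [-374,-379,-5],
    [-416,-421,-5],
  ],
  twist=[7,14,21,28,35,42,49,56,62,68],
  fingers=0.34,
  force=30,
)

```text
clock: 1.35
tool_pos: [443.6, 0.7, 221.1]
tcp_rot: [[-0.032, 0.999, -0.001], [0.999, 0.032, -0.001], [-0.001, -0.001, -1.0]]
ft_force: [0.7, -0.2, 0.5]
gripper_width: 30.1
```

Emit:
apply_moves(
  slide=[
    [0,0,38],
    [0,0,76],
    [0,0,76],
    [0,0,76],
  ],
  twist=[0,0,0,0],
)

```text
clock: 1.85
tool_pos: [444.2, 0.6, 146.2]
tcp_rot: [[-0.033, 0.999, 0.0], [0.999, 0.033, -0.001], [-0.001, 0.0, -1.0]]
ft_force: [0.0, -0.3, 0.5]
gripper_width: 30.0
```

```bash
python3 - <<'E'
from h import *
shot('side','s1.png');shot('top','t1.png')
A=cv2.imread('pics/s1.png')[165:255,180:300];B=cv2.imread('pics/t1.png')[175:265,170:300]
a=cv2.resize(A,None,fx=3.3,fy=3.3,interpolation=2);b=cv2.resize(B,(429,297),interpolation=2)
b=b[:a.shape[0]]
cv2.imwrite('pics/c1.png',np.hstack([a[:297],b]) if a.shape[1]+b.shape[1]<=830 else a)
print(monitor.observe()['tool_pos'])
E
```

```text
[444.79942038   0.51399263 146.84894949]
```

View pics/c1.png

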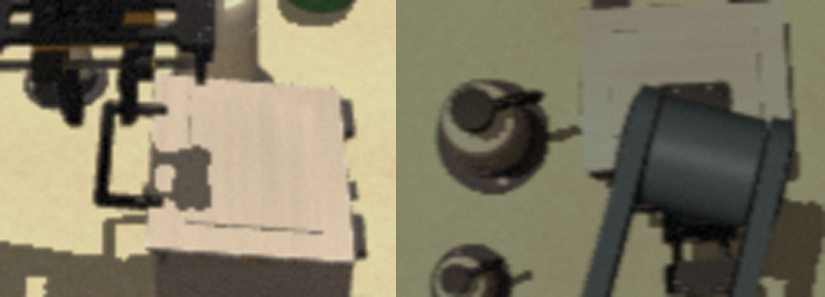

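The fingertips, at (73,120) and (130,120) in the left crop, straddle the bar at about x=104. I'll descend and grip.

Emit:
apply_moves(
  slide=[
    [2,-1,20],
    [2,-1,38],
    [2,-1,38],
    [2,-1,38],
  ],
  twist=[0,0,0,0],
)

```text
clock: 2.45
tool_pos: [444.8, 2.3, 110.2]
tcp_rot: [[-0.033, 0.999, 0.004], [0.999, 0.033, -0.003], [-0.003, 0.004, -1.0]]
ft_force: [0.4, -0.2, -0.3]
gripper_width: 30.0
```

Emit:
apply_moves(
  slide=[
    [0,0,0],
    [0,0,0],
    [0,0,0],
    [0,0,0],
    [0,0,0],
  ],
  twist=[0,0,0,0,0],
  fingers=0,
  force=30,
)

```text
clock: 3.08
tool_pos: [444.7, 2.3, 110.2]
tcp_rot: [[-0.033, 0.999, 0.004], [0.999, 0.033, -0.002], [-0.003, 0.004, -1.0]]
ft_force: [-0.0, 0.1, -0.0]
gripper_width: 0.2
```

The gripper closed to 0.2 mm, so it missed the bar. I'll look.

```bash
python3 - <<'E'
from h import *
d=shot('side','s2.png')
A=cv2.imread('pics/s2.png')[165:255,190:290]
cv2.imwrite('pics/c2.png',cv2.resize(A,None,fx=6,fy=6,interpolation=2))
o=monitor.observe();p=o['tool_pos'];print(p,[ (np.array(proj(d,p+[0,0,k]))-[190,165])*6 for k in (0,19)])
print((np.array(proj(d,[443,3,126]))-[190,165])*6)
E
```

```text
[444.7209188    2.31588538 110.13970057] [array([133.74548779, 300.67513463]), array([130.77275708, 271.545136  ])]
[127.64772534 275.3253645 ]
```

View pics/c2.png

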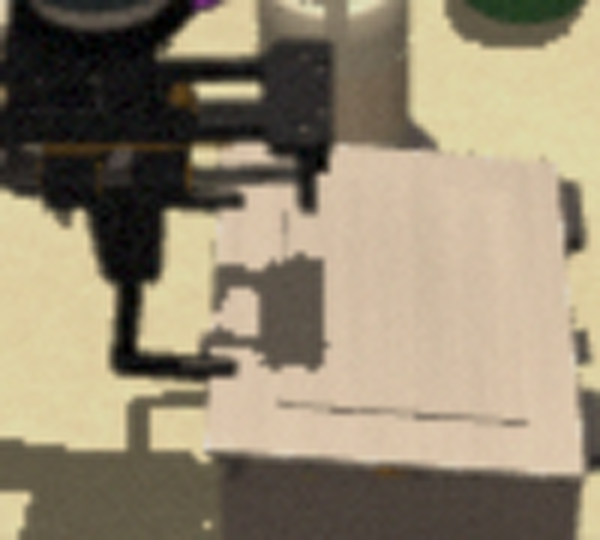

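```bash
python3 - <<'E'
from h import *
np.set_printoptions(suppress=True,precision=1)
s0,s1,s2=load('s0'),load('s1'),load('s2')
print('s0 pred',proj(s0,[195.7,540.1,215.6]), 'tips', np.array(proj(s0,[195.7+.341*52,540.1+.94*52,215.6])),np.array(proj(s0,[195.7-.341*52,540.1-.94*52,215.6])),'seen (142,86.4),(158.7,78)')
for dx in(-20,20): print('s1 pred',proj(s1,[444.8+dx,.5,146.8]),'seen 202/219.4,201.4')
# tips' height if y is right, from pixel rays on plane y=const
print('s1 z',onplane(s1,210.7,201.4,[0,-8,0],np.array([0,1,0.])),'s2',onplane(s2,(130+.5)/6+189.5,(280)/6+164.5,[0,-6,0],np.array([0,1,0.])))
A=cv2.imread('pics/s2.png');print(A[195:225,209:215].mean(2).astype(int)[:, :].tolist())
E
```

```text
s0 pred (np.float64(152.9474688804156), np.float64(85.42826826631399)) tips [160.4  78.9] [145.1  92.3] seen (142,86.4),(158.7,78)
s1 pred (np.float64(203.924336808838), np.float64(206.05518653874063)) seen 202/219.4,201.4
s1 pred (np.float64(218.6634563517073), np.float64(206.16486760521843)) seen 202/219.4,201.4
s1 z [445.9  -8.  172.5] s2 [444.3  -6.  133.9]
[[39, 41, 36, 24, 19, 23], [16, 20, 17, 21, 17, 8], [13, 14, 15, 23, 17, 23], [9, 19, 12, 17, 23, 23], [19, 6, 9, 14, 17, 13], [16, 10, 10, 17, 20, 11], [23, 10, 16, 14, 11, 16], [23, 14, 16, 11, 18, 22], [14, 3, 17, 13, 7, 20], [14, 15, 17, 18, 16, 19], [11, 7, 7, 18, 18, 16], [17, 14, 11, 20, 18, 7], [11, 19, 18, 22, 14, 13], [18, 13, 15, 17, 15, 19], [11, 7, 15, 15, 11, 14], [11, 14, 8, 13, 17, 13], [29, 11, 17, 14, 26, 46], [69, 27, 8, 24, 68, 136], [97, 24, 6, 16, 81, 177], [99, 30, 11, 19, 81, 180], [95, 31, 9, 16, 86, 182], [86, 26, 15, 32, 107, 184], [84, 19, 14, 34, 111, 184], [68, 14, 11, 47, 136, 184], [65, 16, 9, 51, 142, 186], [68, 21, 17, 50, 147, 188], [67, 22, 12, 65, 175, 194], [50, 15, 8, 64, 172, 192], [27, 10, 2, 41, 107, 119], [31, 20, 17, 17, 41, 44]]
```

The images show the real fingertips about 20 mm higher than the stated TCP, level with the top of the bar. I'll reopen, go down about 22 mm more while watching the force, then close.

Emit:
apply_moves(
  slide=[
    [0,0,0],
    [0,0,0],
    [0,0,0],
    [0,0,0],
  ],
  twist=[0,0,0,0],
  fingers=0.34,
)

```text
clock: 3.62
tool_pos: [444.7, 2.3, 110.1]
tcp_rot: [[-0.033, 0.999, 0.004], [0.999, 0.033, -0.002], [-0.003, 0.004, -1.0]]
ft_force: [0.2, 0.0, 0.7]
gripper_width: 29.9
```

Emit:
apply_moves(
  slide=[
    [0,0,7],
    [0,0,14],
    [0,0,22],
    [0,0,22],
  ],
  twist=[0,0,0,0],
)

```text
clock: 4.12
tool_pos: [444.1, 2.4, 87.2]
tcp_rot: [[-0.033, 0.999, 0.002], [0.999, 0.033, -0.002], [-0.002, 0.002, -1.0]]
ft_force: [-0.0, 0.8, 0.6]
gripper_width: 29.7
```

Emit:
apply_moves(
  slide=[
    [0,0,0],
    [0,0,0],
    [0,0,0],
    [0,0,0],
    [0,0,0],
  ],
  twist=[0,0,0,0,0],
  fingers=0,
  force=30,
)

```text
clock: 4.75
tool_pos: [442.8, 2.5, 86.9]
tcp_rot: [[-0.033, 0.999, -0.0], [0.999, 0.033, -0.002], [-0.002, -0.0, -1.0]]
ft_force: [-5.5, -1.1, 2.0]
gripper_width: 11.1
```

The bar is gripped at about 11 mm width. I'll lift along the hinge arc (radius 205 mm), in stages.

Emit:
apply_moves(
  slide=[
    [0,1.4,-9],
    [0,3.3,-17.6],
    [0,5.5,-26.3],
    [0,8,-35],
    [0,11,-43],
    [0,14.3,-51.6],
    [0,18,-60],
    [0,22,-68],
    [0,26.4,-75.5],
    [0,31,-83],
  ],
  twist=[0,0,0,0,0,0,0,0,0,0],
)

```text
clock: 6.0
tool_pos: [472.8, 3.2, 170.1]
tcp_rot: [[-0.034, 0.999, -0.003], [0.999, 0.034, -0.003], [-0.003, -0.004, -1.0]]
ft_force: [-5.2, -5.4, -4.2]
gripper_width: 11.1
```

```bash
python3 - <<'E'
from h import *
d=shot('side','s3.png')
A=cv2.imread('pics/s3.png')[120:270,180:320]
cv2.imwrite('pics/c3.png',cv2.resize(A,None,fx=4,fy=4,interpolation=2))
o=monitor.observe();print(o['tool_pos'],o['ft_force'],o['gripper_width'])
E
```

```text
[473.56733468   3.23739136 171.13651524] [-7.79478881 -4.92121375 -0.9335969 ] 10.934953066372014
```

View pics/c3.png

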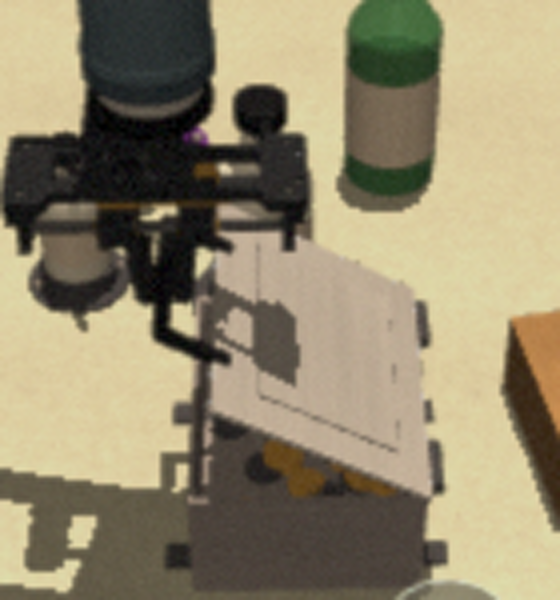

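The lid follows to about 33° with the grip holding. Now on to 60°.

Emit:
apply_moves(
  slide=[
    [0,5,-7.3],
    [0,10.4,-14.6],
    [0,16,-21.5],
    [0,22,-28.2],
    [0,28.2,-34.6],
    [0,34.7,-40.7],
    [0,41.5,-46.5],
    [0,48.5,-52.1],
    [0,58.8,-59.3],
    [0,69.4,-66],
  ],
  twist=[0,0,0,0,0,0,0,0,0,0],
)

```text
clock: 7.3
tool_pos: [542.4, 4.9, 239.4]
tcp_rot: [[-0.033, 0.999, -0.004], [0.999, 0.033, -0.005], [-0.005, -0.004, -1.0]]
ft_force: [-11.1, -5.4, 7.0]
gripper_width: 10.5
```

Emit:
apply_moves(
  slide=[
    [0,0,0],
    [0,0,0],
    [0,0,0],
    [0,0,0],
  ],
  twist=[0,0,0,0],
  fingers=0.34,
)

```text
clock: 7.8
tool_pos: [542.4, 5.2, 239.3]
tcp_rot: [[-0.034, 0.999, -0.004], [0.999, 0.034, -0.004], [-0.004, -0.004, -1.0]]
ft_force: [-0.1, -0.7, -0.5]
gripper_width: 30.0
```

Emit:
apply_moves(
  slide=[
    [0,0,-20],
    [0,0,-60],
    [0,0,-60],
    [0,0,-60],
  ],
  twist=[0,0,0,0],
)

```text
clock: 8.3
tool_pos: [542.3, 5.6, 298.7]
tcp_rot: [[-0.034, 0.999, -0.005], [0.999, 0.034, -0.004], [-0.004, -0.005, -1.0]]
ft_force: [0.0, 0.1, -0.3]
gripper_width: 29.7
```

```bash
python3 - <<'E'
from h import *
d=shot('side','s4.png');shot('top','t4.png')
A=cv2.imread('pics/s4.png')[110:260,180:320]
cv2.imwrite('pics/c4.png',cv2.resize(A,None,fx=4,fy=4,interpolation=2))
o=monitor.observe();print(o['tool_pos'],o['ft_force'],o['gripper_width'])
E
```

```text
[541.90037557   5.61959448 297.88485936] [ 0.88231163  0.15516515 -0.13838886] 29.813433459947102
```

View pics/c4.png

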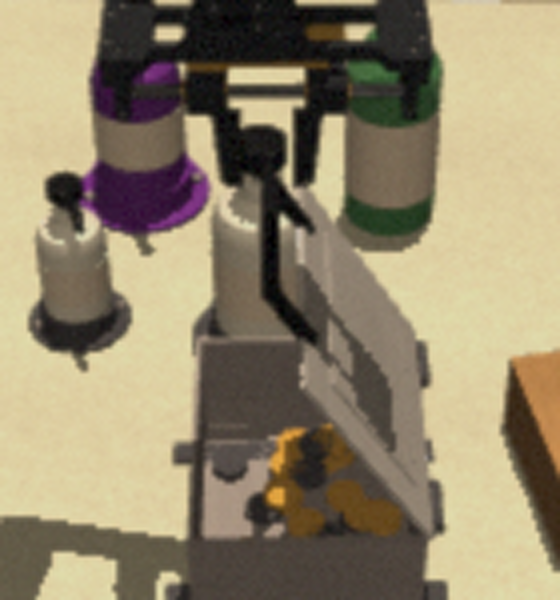

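```bash
python3 - <<'E'
from h import *
np.set_printoptions(suppress=True,precision=1)
s=load('s4');C=lambda u,v:(u/4+179.6,v/4+109.6)
n=np.array([-.035,1,0])
f=onplane(s,*C(303,387),[565,-95,0],n);h=onplane(s,*C(428,530),[565,-95,0],n);b=onplane(s,*C(268,293),[540,-50,0],n)
print(f,h,b,'edge',np.degrees(np.arctan2(f[2]-h[2],h[0]-f[0])),'len',np.linalg.norm(f-h),'bar',np.degrees(np.arctan2(b[2]-97,645-b[0])))
E
```

```text
[565.6 -95.  240.1] [647.4 -92.1 107.3] [543.9 -49.9 275.2] edge 58.34284148380739 len 155.9727309478643 bar 60.43791377794874
```

The lid stands by itself at about 60° (58° from its edge, 60° from the bar, force about 0). Next I'll move over the cap with the fingers closed.

Emit:
apply_moves(
  slide=[
    [40,-1,0],
    [80,-2,0],
    [120,-3,0],
    [160,-4,0],
    [201,-5,0],
    [201,-5,30],
    [201,-5,55],
    [201,-5,55],
    [201,-5,55],
  ],
  twist=[0,0,0,0,0,0,0,0,0],
  fingers=0,
)

```text
clock: 9.52
tool_pos: [530.0, 206.1, 242.6]
tcp_rot: [[-0.033, 0.999, -0.006], [0.999, 0.033, -0.004], [-0.004, -0.007, -1.0]]
ft_force: [0.3, 0.2, -0.3]
gripper_width: 0.3
```

```bash
python3 - <<'E'
from h import *
d=shot('side','s5.png')
A=cv2.imread('pics/s5.png')[90:230,180:320]
cv2.imwrite('pics/c5.png',cv2.resize(A,None,fx=4,fy=4,interpolation=2))
o=monitor.observe();p=o['tool_pos'];print(p,o['ft_force'],o['gripper_width'])
for k in(0,20): print((np.array(proj(d,p+[0,0,k]))-[179.6,89.6])*4)
E
```

```text
[530.38779694 206.07452612 243.16009494] [0.27882557 0.52939379 0.28757612] 0.2120528982688753
[259.4730612  175.65418593]
[258.96043255 152.43278536]
```

View pics/c5.png

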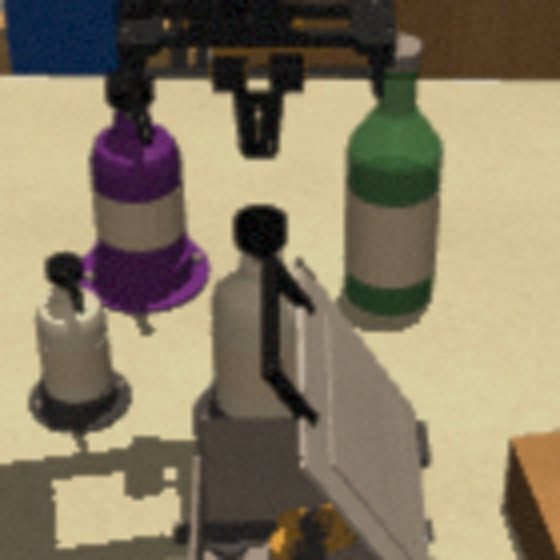

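The tip shows at (259,157), directly over the cap at (260,222), and again about 18 mm above the stated TCP. I'll descend in steps, watching the force.

Emit:
apply_moves(
  slide=[
    [0,0,25],
    [0,0,48],
    [0,0,51],
    [0,0,54],
    [0,0,54],
  ],
  twist=[0,0,0,0,0],
)

```text
clock: 10.2
tool_pos: [530.8, 205.9, 190.3]
tcp_rot: [[-0.033, 0.999, -0.004], [0.999, 0.033, -0.003], [-0.003, -0.004, -1.0]]
ft_force: [-0.4, -0.4, 0.4]
gripper_width: 0.4
```

Emit:
apply_moves(
  slide=[
    [0,0,3],
    [0,0,6],
    [0,0,8],
    [0,0,8],
  ],
  twist=[0,0,0,0],
)

```text
clock: 10.7
tool_pos: [530.5, 205.9, 181.9]
tcp_rot: [[-0.033, 0.999, -0.004], [0.999, 0.033, -0.003], [-0.003, -0.004, -1.0]]
ft_force: [-0.3, -0.5, 0.3]
gripper_width: 0.6
```

Emit:
apply_moves(
  slide=[
    [0,0,2],
    [0,0,4],
    [0,0,6],
    [0,0,6],
  ],
  twist=[0,0,0,0],
)

```text
clock: 11.2
tool_pos: [530.8, 205.9, 176.3]
tcp_rot: [[-0.033, 0.999, -0.003], [0.999, 0.033, -0.003], [-0.003, -0.003, -1.0]]
ft_force: [-0.8, -0.9, 4.8]
gripper_width: 0.3
```

Contact: 4.8 N implies about 4 mm pressed. Pressing on to the stop.

Emit:
apply_moves(
  slide=[
    [0,0,3],
    [0,0,6],
    [0,0,9],
    [0,0,9],
    [0,0,9],
  ],
  twist=[0,0,0,0,0],
)

```text
clock: 11.82
tool_pos: [530.9, 206.0, 169.1]
tcp_rot: [[-0.033, 0.999, -0.003], [0.999, 0.033, -0.003], [-0.003, -0.003, -1.0]]
ft_force: [-6.4, -1.5, 14.3]
gripper_width: 0.6
```

14.3 N exceeds the 8 N for fully down, and the travel was about 11.5 mm, so the cap is at its stop. I'll rise and check.

Emit:
apply_moves(
  slide=[
    [0,0,-15],
    [0,0,-45],
    [0,0,-90],
    [0,0,-120],
    [0,0,-120],
    [0,0,-120],
  ],
  twist=[0,0,0,0,0,0],
)

```text
clock: 12.58
tool_pos: [530.5, 206.2, 287.4]
tcp_rot: [[-0.033, 0.999, -0.005], [0.999, 0.033, -0.004], [-0.004, -0.005, -1.0]]
ft_force: [-0.5, 0.8, 0.1]
gripper_width: 0.8
```

```bash
python3 - <<'E'
from h import *
d=shot('side','s6.png')
A=cv2.imread('pics/s6.png');B=cv2.imread('pics/s5.png');Z=cv2.imread('pics/s0.png')
print('diff s5/s6 cap+lid region',np.abs(A[138:230,225:290].astype(int)-B[138:230,225:290]).mean())
for n,(r,c) in dict(jar=((275,335),(215,262)),cup=((262,320),(270,315)),carton=((190,255),(300,360)),bottle=((112,172),(260,295))).items():
    print(n,np.abs(A[r[0]:r[1],c[0]:c[1]].astype(int)-Z[r[0]:r[1],c[0]:c[1]]).mean())
cv2.imwrite('pics/c6.png',A[60:350,150:400])
o=monitor.observe();print(o['clock'],o['tool_pos'],o['ft_force'])
E
```

```text
diff s5/s6 cap+lid region 2.8545707915273133
jar 8.038179669030733
cup 7.645083014048531
carton 6.970683760683761
bottle 6.97015873015873
12.625 [530.27564743 206.17680071 286.96683118] [ 0.4049104  -0.09251065 -0.51072125]
```

View pics/c6.png

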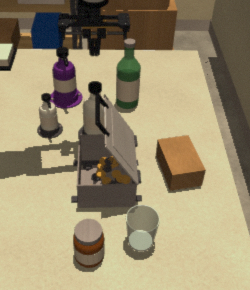

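The lid stands as before, the cap is back up, the bystanders appear to be in their places, and the arm is clear. Handing in.

```bash
python3 -c "
from h import *
print(job.finish_job())"
```

```text
the job is handed in; nothing more can be done
None
```

I raised the lid by its handle to about 60° and let go. I then pressed the nozzle cap of the large white canister to its stop, let it spring back, and handed in at about 12.6 s. The hand-in gave no verdict.

- **Lid:** after release it measured about 58° from its edge and 60° from the bar, with no force on the arm. That edge measured 156 mm against the 168 mm it should be, so trust the 60° more. It looked unchanged in the picture taken after the press.
- **Nozzle cap:** I felt 14 N after about 11.5 mm of travel (8 N is enough for fully down). Afterwards it was back up in the side view.
- **Bystanders:** the bottle, cup, jar and carton appear unmoved in the last side view. The pixel comparison with the first picture was inconclusive: all four areas differed by a similar 7–8 grey levels. I put that down to noise or lighting and did not check it against the background.
- **Fingertip disagreement:** the fingertips sat about 18–20 mm higher than the stated TCP. My first grip closed above the bar without touching anything. I corrected for this from the images and by feeling for contact.

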